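# Close the brush bath and set its vent cap

### The arm

A 6-joint arm with a two-finger parallel gripper is mounted at the origin on the work surface. World frame = base frame: x ahead of the robot, y to its left, z up, the work surface at z = 0. Lengths are in m, angles in rad, forces in N, time in s.
With the tool pointing down it reaches from about 0.275 to 0.725 m from the base axis. Payload 15.9 kg.
Tool frame: the origin (TCP) lies at the very end of the fingers, on their centre line; the grasp point (between the pads) lies 19 mm behind it (robot.tcp_to_grasp is the distance from the TCP to the grasp point, in m); z points along the fingers, y is the line along which they close (so a half turn about z gives the same grasp; the last joint's range is limited). The gripper opens to 85 mm and grips with 20 to 120 N. Pads are 22 mm wide; open, the fingers measure 114 mm over their backs; the gripper's body (76 mm by 85 mm) begins 54 mm behind the grasp point. The pads swing forward as they close: fully open they stand 13 mm farther back than shut.
Start: joints at [-1.126, 0.213, -0.034, 1.323, 0, 1.571], TCP at [0.215, -0.451, 0.231] pointing down, gripper open.
Joint ranges: [-2.98, 2.98], [-0.74, 1.72], [-1.14, 1.35], [-2.1, 2.04], [-1.57, 1.44], [-3.14, 3.14]. Speed limits (rad/s): [1.89, 1.89, 2.39, 2.57, 3.14, 3.14].

### API

Orientations are given as [roll, pitch, yaw] about the fixed x, y, z axes, in that order (R = Rz(yaw) Ry(pitch) Rx(roll)).
In Python, from cell import robot gives the robot as it stands. The module is installed in compiled form; this text tells all that it offers.
- The arm moves only by the tool apply_moves, never from a script. Its argument "rows" is a list of rows, each an object of numbers: "x", "y", "z": the shift along the world's x, y, z scaled (see below); "ax", "ay", "az": the turn, a rotation vector about the world's x, y, z scaled (see below). A call has 1 to 8 rows; each row is the pose to reach, as a shift and turn from the pose commanded when the call began, turning the shorter way round; what a row does not reach only later rows make up. The controller multiplies each number of a shift by 250 mm and each number of a turn by 180 degrees. A row lasts 1/12 s, in which the tool goes at most 41.7 mm and 7.16 degrees, less where a joint would pass 70% of its speed; a pose out of reach is approached as far as the arm can. A call with a number of a shift or a turn outside -1 to 1 is refused whole. A call with a gripper value outside its range is refused whole. "fingers" is the opening, from -1 (shut) to 1 (fully open), set as the call begins (left out, the last holds). The fingers move at their own pace and stop on an object; "newtons" is the grip in N (left out, the last holds). Time passes only in rows, so rows that repeat a pose let the fingers close. It gives the time, the measured TCP pose, the force, the opening and the grip force at its end, in the units of the state.
- robot.get_state(): the state, without advancing time (a new reading comes with each control period).
- robot.camera(name): name is "scene" or "top" or "wrist"; returns the picture (480x640x3 uint8, red, green, blue); there is no depth.
- robot.camera_info(name): a dict with "K" (3x3 intrinsics, pixels), "rvec" (rotation vector, rad) and "tvec" (3), from world to camera coordinates, as OpenCV has them. Camera axes: x right, y down, z forward; pixel columns grow to the right and rows downward; lengths in m; the calibration is good to about 2 mm. A picture is of the moment at which its call begins: read the wrist's pose just before it. camera_info takes no time and is no camera call; for the wrist camera it gives the pose at the moment of the call.
- robot.hand_in(): hands the job in; it is judged then, once.
The state is a dict: "time_s": time; "joint_positions": joint angles; "joint_velocities": joint speeds; "tau": joint torques, N m; "tool_pos": TCP position; "eef_rot": TCP orientation; "wrist_force": force on the tool from outside, world axes, zero at the start; "ft_torque": the same for the moment, N m; "finger_gap": finger opening in m; "grip_force": force on a finger pad.
Only numpy, scipy, OpenCV 4.12 (cv2) and the standard library are available. Lean on these libraries where they do the work, as an engineer would, in place of code of your own. Each camera call takes 0.05 s, during which the arm holds its last target. There are 200 camera calls.

### The job

Close up the brush-cleaning bath: first set the loose red cover down onto the bath's round mouth (place it, do not drop it) so that it sits seated and level, and let go of it. Then screw the black knurled vent cap clockwise until it bottoms out, and back it off a quarter turn so that the bath can breathe. Finish while still holding the cap there in the gripper, with the cover still in place and the tin, sanding block and brush left alone.

Things in the scene. Friction and masses are not known exactly. Their poses are not given: they have to be found in the camera images.
- bath: Green steel tank, fixed to the bench, 150 mm (its x) by 300 mm (its y) and 70 mm high. Origin at the centre of its underside on the bench, z up. On its flat top: a round brush mouth 70 mm towards its -y end, and the vent neck with the knurled cap 85 mm towards its +y end. Its place and yaw vary (yaw up to 0.35 rad either way).
- bath_mouth (a point): Centre of the mouth at the level of its rim: a steel ring 94 mm outside, 84 mm inside, wall 5 mm, whose rim stands 15 mm above the tank's top (85 mm above the bench); 14 mm deep inside.
- cover_mid (a point): Loose cover's axis, half-way up (cover 54 mm high, about 250 g), z up along its knob: 27 mm above the plug's underside, 13 mm above the disc's upper face, 27 mm below the knob's top. Grip it by the knob. Seated, this point is 19 mm above bath_mouth. The cover starts plug down on the bench right of the bath, at one of two spots.
- cover: The same cover; origin under the plug's centre. From below: steel plug 76 mm across, 8 mm deep, which drops into the mouth with 4 mm to spare all round; red disc 106 mm across, 6 mm thick, which rests on the rim; plain wooden knob 22 mm across, 40 mm tall.
- cap_mid (a point): Centre, half-way up, of the black knurled vent cap: round, axis upright, 48 mm across, 30 mm high, already started on its thread. Bottomed, its underside is 14 mm above the tank's top; it rises 6 mm per full turn unscrewed. The neck under it is 32 mm across (flange 52 mm across, 3 mm high). Light drag (0.08 N m), stays where left, hard stop at the bottom. The point's x axis runs along its stripe.
- vent_cap (a joint): Turn of the vent cap, rad: 0 = bottomed out, growing as it is unscrewed (counter-clockwise from above); a quarter turn is 1.57. Starts between 1.7 and 4.0; stop at 5.5. A white stripe on its top, from centre to rim, points this angle counter-clockwise from the bath's +x (across the bath, away from the robot).
- filler_tin: Bystander: closed tin, 66 mm across, 85 mm high, standing to the right of the bath at the spot the cover does not have. Origin at the centre of its underside.
- sanding_block: Bystander: cork sanding block with a yellow sole, 60 by 110 by 32 mm, lying beyond the bath. Origin at the centre of its underside.
- brush: Bystander: brush lying to the left of the bath, its length about along x.
Not all that is in view belongs to the job. What is shaped like the cover but pink or purple is not meant.

How it is judged:
On the way, in this order (a step that is already met when the one before it is completed fails the run):
1. the cover sits seated and level on the mouth, let go (horizontal distance between cover_mid and bath_mouth below 0.007 m and z of cover_mid in the frame of bath_mouth between 0.0165 and 0.0215 m and angle between cover_mid's own z axis and vertical below 0.06 rad and contact force between the fingers and cover below 0.1 N), for 0.2 s.
2. the vent cap is screwed down until it bottoms out, the cover still seated (value of joint vent_cap below 0.08 rad and horizontal distance between cover_mid and bath_mouth below 0.007 m and z of cover_mid in the frame of bath_mouth between 0.0165 and 0.0215 m and angle between cover_mid's own z axis and vertical below 0.06 rad), for 0.1 s.
At the end, for the whole second after the job is handed in: Cover seated on the mouth (centred within 7 mm, disc within 2.5 mm of the rim, tilt under 0.06 rad), not held. Vent cap, after bottoming out (within 0.08 rad), stands still 1.57 rad (within 0.3) back from the bottom, held by the fingers with over 5 N (all of step 1 and value of joint vent_cap between 1.27 and 1.87 rad and velocity of joint vent_cap between -0.1 and 0.1 rad/s and contact force between the fingers and vent_cap_c0 above 5 N); the arm keeps its last pose, push and grip.
It fails at once if the filler tin is disturbed (moved more than 30 mm) (distance of filler_tin from where it was at the start of the episode above 0.03 m).
It fails at once if the sanding block is disturbed (moved more than 30 mm) (distance of sanding_block from where it was at the start of the episode above 0.03 m).
It fails at once if the brush is disturbed (moved more than 30 mm) (distance of brush from where it was at the start of the episode above 0.03 m).
It fails at once if the cover is dropped (falls free at more than 0.7 m/s, a drop of some 25 mm) (linear speed of cover above 0.7 m/s and contact force between the fingers and cover below 0.1 N).
It also fails if it takes over 64 s, if anything falls off the work surface, if the arm or the gripper's body presses on something with over 40 N, if the wrist force passes 120 N, or if a joint passes its speed limit or range.

## Working session

There is one attempt and no reset: what is moved stays moved. The work goes in short steps, Python scripts to look and compute and a tool call to move; the robot and the scene stay as the last step left them, time stands still between calls to the robot, and variables do not carry over. Pictures are saved under pics/ and viewed, at most 10 in all, crops included, and the job is handed in when it is done.

Besides the shell and the picture viewer there is one more tool, called after "Request:" as name([rows], argument=value, ...), one row to a line, values as JSON. apply_moves: Moves the arm, as the interface text tells. Its arguments: {"type":"object","properties":{"rows":{"type":"array"},"fingers":{"type":"number"},"newtons":{"type":"number"}},"required":["rows"]}

```bash
mkdir -p pics
cat > h.py <<'E'
import numpy as np, cv2
from cell import robot
def snap(n,f):
    i=robot.camera_info(n); im=robot.camera(n); cv2.imwrite('pics/'+f,im[:,:,::-1]); np.save('pics/'+f+'.npy',np.hstack([np.ravel(i['K']),np.ravel(i['rvec']),np.ravel(i['tvec'])])); return im
def cam(f):
    a=np.load('pics/'+f+'.npy'); K=a[:9].reshape(3,3); R=cv2.Rodrigues(a[9:12])[0]; return K,R,a[12:15]
def ray(f,u,v):
    K,R,t=cam(f); return -R.T@t, R.T@np.linalg.solve(K,[u,v,1.])
def onz(f,u,v,z):
    c,d=ray(f,u,v); return c+d*(z-c[2])/d[2]
def tri(*obs):
    A=np.zeros((3,3));b=np.zeros(3)
    for f,u,v in obs:
        c,d=ray(f,u,v); d/=np.linalg.norm(d); P=np.eye(3)-np.outer(d,d); A+=P;b+=P@c
    p=np.linalg.solve(A,b); return p
def proj(f,p):
    K,R,t=cam(f); q=K@(R@np.array(p)+t); return q[:2]/q[2]
E
python3 - <<'E'
from h import *
snap('top','top1.png');snap('scene','scene1.png')
s=robot.get_state();print(s)
for n in('top','scene'): print(robot.camera_info(n))
E
```

```text
{'time_s': 0.1, 'joint_positions': array([-1.12603815e+00,  2.13311375e-01, -3.49540475e-02,  1.32351562e+00,
       -1.10224558e-05,  1.57081020e+00]), 'joint_velocities': array([-0.00071566, -0.0003756 ,  0.00153065, -0.00024124,  0.00063796,
       -0.00054143]), 'tau': array([ 7.76901416e-04, -6.87251186e+01,  4.87806058e+01,  1.22372957e-02,
        2.04937069e-04, -1.96846955e-06]), 'tool_pos': array([ 0.21498894, -0.4510909 ,  0.23088023]), 'eef_rot': array([-3.14060794e+00,  1.10361153e-05,  4.44744306e-01]), 'wrist_force': array([ 0.23201493, -0.47979052, -0.01807658]), 'ft_torque': array([-0.0929254 , -0.00413543,  0.02319068]), 'grip_force': 0.0, 'finger_gap': 0.0855868099209343}
{'K': array([[544.12060204,   0.        , 322.58872506],
       [  0.        , 544.12060204, 244.37766371],
       [  0.        ,   0.        ,   1.        ]]), 'rvec': array([ 2.13687772, -2.12674515,  0.17702396]), 'tvec': array([0.03708694, 0.60513218, 1.2787963 ])}
{'K': array([[490.90491163,   0.        , 321.19484756],
       [  0.        , 490.90491163, 237.06975436],
       [  0.        ,   0.        ,   1.        ]]), 'rvec': array([ 2.23677657,  0.93819512, -0.3610908 ]), 'tvec': array([-0.46595011, -0.24514368,  1.37737186])}
```

View pics/top1.png

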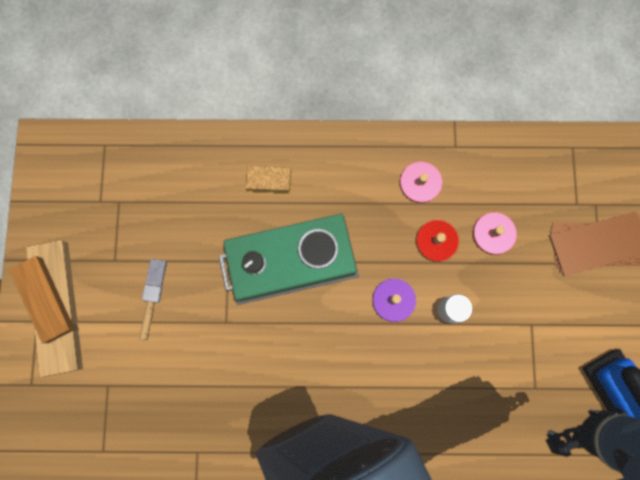

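View pics/scene1.png

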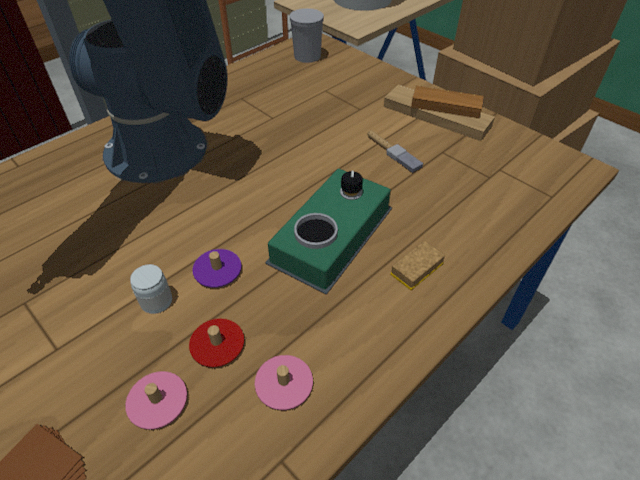

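The top view shows the red cover at (437,240), the mouth at (318,248) and the cap at (253,262). The scene view shows the same three at (217,342), (316,231) and (352,180). The tin stands at (455,309) in the top view, and the pink and purple covers are decoys.

Run:
```python
from h import *
np.set_printoptions(precision=4,suppress=True)
t,s='top1.png','scene1.png'
print('knobtop',tri((t,440.5,237.5),(s,214,329)))
print('mouth',tri((t,318,248),(s,316,230)))
print('cap',tri((t,253,262),(s,352,176)))
# red disc ellipse fits, hull
o=[]
for f in(t,s):
    im=cv2.imread('pics/'+f).astype(int); m=((im[:,:,2]>110)&(im[:,:,1]<50)&(im[:,:,0]<50)).astype(np.uint8)
    c=max(cv2.findContours(m,0,1)[0],key=cv2.contourArea); e=cv2.fitEllipse(cv2.convexHull(c)); print(e); o.append((f,*e[0]))
print('disc',tri(*o),[onz(*q,.014) for q in o])
print('tin',onz(t,458,308,.085), 'purple',onz(t,394,300,.014),'pink',onz(t,495,233,.014),onz(t,421,182,.014))
# bath top corners
for p in((224,240),(344,214),(356,272),(235,299)): print(onz(t,*p,.07))
print(robot.camera_info('wrist'))
```

```text
knobtop [ 0.624  -0.2465  0.0529]
mouth [0.5922 0.0519 0.0794]
cap [0.5535 0.2024 0.1184]
((437.1638488769531, 240.25096130371094), (37.68564224243164, 38.69021987915039), 99.4615707397461)
((215.99014282226562, 342.1539001464844), (45.85808563232422, 55.639556884765625), 66.71830749511719)
disc [ 0.6243 -0.2486  0.009 ] [array([ 0.6231, -0.2481,  0.014 ]), array([ 0.6277, -0.2493,  0.014 ])]
tin [ 0.45   -0.2769  0.085 ] purple [ 0.4727 -0.137   0.014 ] pink [ 0.6424 -0.3943  0.014 ] [ 0.7746 -0.2113  0.014 ]
[0.6114 0.2779 0.07  ]
[ 0.6769 -0.0118  0.07  ]
[ 0.5352 -0.0402  0.07  ]
[0.4695 0.2468 0.07  ]
{'K': array([[401.4879,   0.    , 318.2548],
       [  0.    , 401.4879, 241.5527],
       [  0.    ,   0.    ,   1.    ]]), 'rvec': array([-2.422 ,  1.5282,  0.2466]), 'tvec': array([-0.498 , -0.0414,  0.381 ])}
```

Request:
apply_moves([
  {"x": 0.8, "y": 0.4, "z": -0.02},
  {"x": 0.8, "y": 0.4, "z": -0.02},
  {"x": 0.8, "y": 0.4, "z": -0.02},
  {"x": 0.8, "y": 0.4, "z": -0.02},
  {"x": 0.8, "y": 0.4, "z": -0.02},
  {"x": 0.8, "y": 0.4, "z": -0.02},
], fingers=1, newtons=40)

```text
invalid input at $.rows[0]: expected keys x, y, z, ax, ay, az
```

Request:
apply_moves([
  {"x": 0.8, "y": 0.4, "z": -0.02},
  {"x": 0.8, "y": 0.4, "z": -0.02},
  {"x": 0.8, "y": 0.4, "z": -0.02},
  {"x": 0.8, "y": 0.4, "z": -0.02},
  {"x": 0.8, "y": 0.4, "z": -0.02},
  {"x": 0.8, "y": 0.4, "z": -0.02},
  {"x": 0.8, "y": 0.4, "z": -0.02},
])

```text
invalid input at $.rows[0]: expected keys x, y, z, ax, ay, az
```

Run:
```python
from h import *
np.set_printoptions(precision=4,suppress=True)
s=robot.get_state();print(s['time_s'],s['tool_pos'],s['eef_rot'],s['joint_positions'])
f='w1.png';snap('wrist',f)
print(ray(f,318,241), proj(f,[.6242,-.2475,.054]),proj(f,[.6242,-.2475,.014]))
```

```text
0.1 [ 0.215  -0.4511  0.2309] [-3.1406  0.      0.4447] [-1.126   0.2133 -0.035   1.3235 -0.      1.5708]
(array([ 0.2863, -0.4159,  0.3741]), array([-0.2815, -0.1317, -0.9505])) [ 305.0595 -746.3345] [ 307.4158 -601.3238]
```

View pics/w1.png

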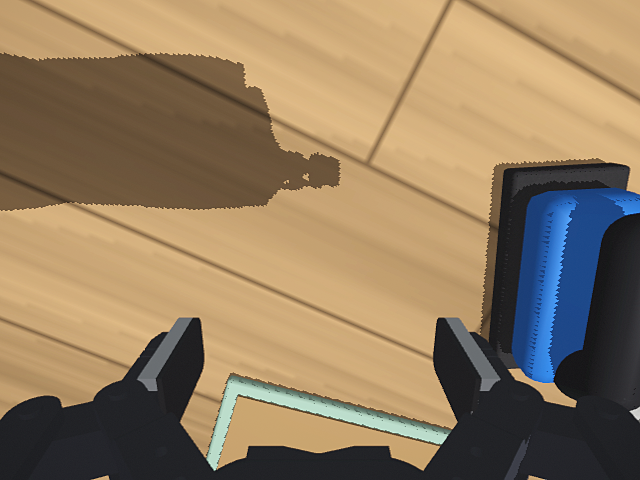

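The move was refused because every row needs all six keys. The picture shows only bench, with the fingers at the bottom.

Request:
apply_moves([
  {"x": 0.8, "y": 0.4, "z": 0, "ax": 0, "ay": 0, "az": 0},
  {"x": 0.8, "y": 0.4, "z": 0, "ax": 0, "ay": 0, "az": 0},
  {"x": 0.8, "y": 0.4, "z": 0, "ax": 0, "ay": 0, "az": 0},
  {"x": 0.8, "y": 0.4, "z": 0, "ax": 0, "ay": 0, "az": 0},
  {"x": 0.8, "y": 0.4, "z": 0, "ax": 0, "ay": 0, "az": 0},
  {"x": 0.8, "y": 0.4, "z": 0, "ax": 0, "ay": 0, "az": 0},
], fingers=1, newtons=40)

```text
time_s: 0.65
tool_pos: [0.4188, -0.3487, 0.2308]
eef_rot: [-3.141, -0.001, 0.448]
wrist_force: [0.2, -0.3, -0.6]
finger_gap: 0.085
grip_force: 0.0
```

Request:
apply_moves([
  {"x": 0.6, "y": 0.3, "z": -0.2, "ax": 0, "ay": 0, "az": 0},
  {"x": 0.6, "y": 0.3, "z": -0.2, "ax": 0, "ay": 0, "az": 0},
  {"x": 0.6, "y": 0.3, "z": -0.2, "ax": 0, "ay": 0, "az": 0},
  {"x": 0.6, "y": 0.3, "z": -0.2, "ax": 0, "ay": 0, "az": 0},
  {"x": 0.6, "y": 0.3, "z": -0.2, "ax": 0, "ay": 0, "az": 0},
  {"x": 0.6, "y": 0.3, "z": -0.2, "ax": 0, "ay": 0, "az": 0},
  {"x": 0.6, "y": 0.3, "z": -0.2, "ax": 0, "ay": 0, "az": 0},
])

```text
time_s: 1.23
tool_pos: [0.5649, -0.2761, 0.1808]
eef_rot: [-3.141, 0.001, 0.446]
wrist_force: [-0.4, 0.8, -0.2]
finger_gap: 0.0853
grip_force: 0.0
```

Run:
```python
from h import *
np.set_printoptions(precision=4,suppress=True)
s=robot.get_state();print(s['time_s'],s['tool_pos'],s['eef_rot'],s['joint_positions'])
f='w2.png';snap('wrist',f)
print(proj(f,[.6242,-.2475,.054]),proj(f,[.6242,-.2475,.014]))
```

```text
1.2333 [ 0.5649 -0.2761  0.1808] [-3.1408  0.0009  0.4457] [-0.4545  0.4982  0.2448  1.3186 -0.0003  2.2414]
[320.1475 131.7157] [319.9867 128.8614]
```

View pics/w2.png

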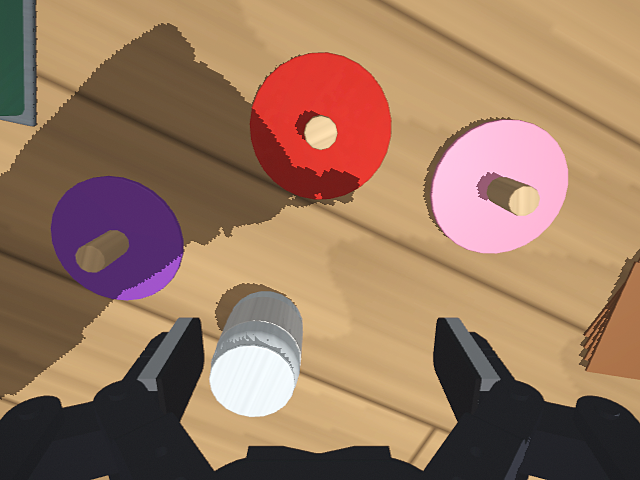

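The wrist view shows the red knob top at (321,132), within 1 px of the prediction. I'll move over it and descend.

Request:
apply_moves([
  {"x": 0.24, "y": 0.115, "z": 0, "ax": 0, "ay": 0, "az": 0},
  {"x": 0.24, "y": 0.115, "z": 0, "ax": 0, "ay": 0, "az": 0},
  {"x": 0.24, "y": 0.115, "z": -0.15, "ax": 0, "ay": 0, "az": 0},
  {"x": 0.24, "y": 0.115, "z": -0.3, "ax": 0, "ay": 0, "az": 0},
  {"x": 0.24, "y": 0.115, "z": -0.42, "ax": 0, "ay": 0, "az": 0},
  {"x": 0.24, "y": 0.115, "z": -0.54, "ax": 0, "ay": 0, "az": 0},
  {"x": 0.24, "y": 0.115, "z": -0.63, "ax": 0, "ay": 0, "az": 0},
  {"x": 0.24, "y": 0.115, "z": -0.63, "ax": 0, "ay": 0, "az": 0},
])

```text
time_s: 1.95
tool_pos: [0.6216, -0.2478, 0.0199]
eef_rot: [-3.137, 0.004, 0.443]
wrist_force: [-0.2, 0.1, -1.0]
finger_gap: 0.0854
grip_force: 0.0
```

Request:
apply_moves([
  {"x": 0, "y": 0, "z": 0, "ax": 0, "ay": 0, "az": 0},
  {"x": 0, "y": 0, "z": 0, "ax": 0, "ay": 0, "az": 0},
  {"x": 0, "y": 0, "z": 0, "ax": 0, "ay": 0, "az": 0},
  {"x": 0, "y": 0, "z": 0, "ax": 0, "ay": 0, "az": 0},
  {"x": 0, "y": 0, "z": 0, "ax": 0, "ay": 0, "az": 0},
  {"x": 0, "y": 0, "z": 0, "ax": 0, "ay": 0, "az": 0},
  {"x": 0, "y": 0, "z": 0, "ax": 0, "ay": 0, "az": 0},
  {"x": 0, "y": 0, "z": 0, "ax": 0, "ay": 0, "az": 0},
], fingers=-1, newtons=40)

```text
time_s: 2.62
tool_pos: [0.6257, -0.2479, 0.0251]
eef_rot: [3.14, -0.001, 0.445]
wrist_force: [-2.1, -0.6, 9.1]
finger_gap: 0.0207
grip_force: 38.8
```

Request:
apply_moves([
  {"x": 0, "y": 0, "z": 0.06, "ax": 0, "ay": 0, "az": 0},
  {"x": 0, "y": 0, "z": 0.16, "ax": 0, "ay": 0, "az": 0},
  {"x": 0, "y": 0, "z": 0.28, "ax": 0, "ay": 0, "az": 0},
  {"x": 0, "y": 0, "z": 0.4, "ax": 0, "ay": 0, "az": 0},
  {"x": 0, "y": 0, "z": 0.52, "ax": 0, "ay": 0, "az": 0},
  {"x": 0, "y": 0, "z": 0.6, "ax": 0, "ay": 0, "az": 0},
  {"x": 0, "y": 0, "z": 0.6, "ax": 0, "ay": 0, "az": 0},
  {"x": 0, "y": 0, "z": 0.6, "ax": 0, "ay": 0, "az": 0},
])

```text
time_s: 3.28
tool_pos: [0.6257, -0.2478, 0.1747]
eef_rot: [3.14, -0.001, 0.445]
wrist_force: [-0.7, -1.0, -4.1]
finger_gap: 0.021
grip_force: 39.5
```

Run:
```python
from h import *
np.set_printoptions(precision=4,suppress=True)
s=robot.get_state();print(s['time_s'],s['tool_pos'],s['eef_rot'],s['wrist_force'],s['finger_gap'],s['grip_force'],s['joint_positions'])
a=snap('wrist','w3.png');b=snap('scene','s3.png');cv2.imwrite('pics/c3.png',np.hstack([a,b])[:,:,::-1][::1,::1][:, :1280]) 
im=cv2.imread('pics/c3.png');cv2.imwrite('pics/c3.png',cv2.resize(im,(800,300),interpolation=3))
```

```text
3.2833 [ 0.6257 -0.2478  0.1747] [ 3.1401 -0.0013  0.4449] [-0.6529 -1.0172 -4.0568] 0.02096419651646131 39.53149616718292 [-0.377   0.5984  0.3935  1.3639 -0.      2.3197]
```

View pics/c3.png

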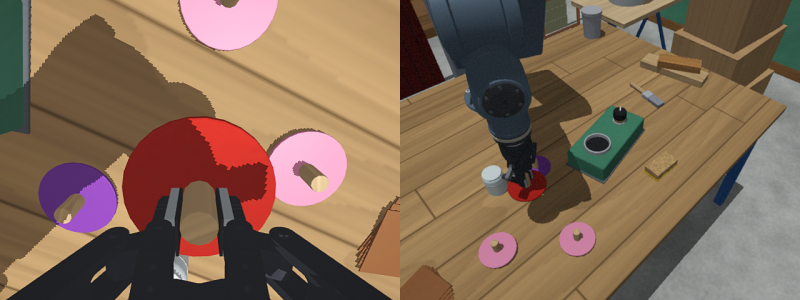

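The cover is held upright and centred between the pads. I'll turn the tool so the wrist camera faces the mouth and go part-way for a look.

Request:
apply_moves([
  {"x": -0.01, "y": 0.08, "z": 0, "ax": 0, "ay": 0, "az": 0.035},
  {"x": -0.02, "y": 0.16, "z": 0, "ax": 0, "ay": 0, "az": 0.07},
  {"x": -0.03, "y": 0.24, "z": 0, "ax": 0, "ay": 0, "az": 0.105},
  {"x": -0.04, "y": 0.34, "z": 0, "ax": 0, "ay": 0, "az": 0.14},
  {"x": -0.05, "y": 0.44, "z": 0, "ax": 0, "ay": 0, "az": 0.175},
  {"x": -0.06, "y": 0.52, "z": 0, "ax": 0, "ay": 0, "az": 0.21},
  {"x": -0.06, "y": 0.6, "z": 0, "ax": 0, "ay": 0, "az": 0.245},
  {"x": -0.06, "y": 0.6, "z": 0, "ax": 0, "ay": 0, "az": 0.28},
])

```text
time_s: 4.05
tool_pos: [0.6092, -0.0941, 0.1723]
eef_rot: [-3.139, -0.001, 1.333]
wrist_force: [-0.8, 0.2, -2.3]
finger_gap: 0.0209
grip_force: 39.6
```

Request:
apply_moves([
  {"x": 0, "y": 0, "z": 0, "ax": 0, "ay": 0, "az": 0.03},
  {"x": 0, "y": 0, "z": 0, "ax": 0, "ay": 0, "az": 0.06},
  {"x": 0, "y": 0, "z": 0, "ax": 0, "ay": 0, "az": 0.06},
  {"x": 0, "y": 0, "z": 0, "ax": 0, "ay": 0, "az": 0.06},
])

```text
time_s: 4.38
tool_pos: [0.6095, -0.0975, 0.1726]
eef_rot: [-3.14, -0.0, 1.51]
wrist_force: [0.1, 0.1, -1.2]
finger_gap: 0.0211
grip_force: 39.6
```

Run:
```python
from h import *
np.set_printoptions(precision=4,suppress=True)
s=robot.get_state();print(s['time_s'],s['tool_pos'],s['eef_rot'],s['wrist_force'],s['finger_gap'],s['grip_force'],s['joint_positions'])
f='w4.png';snap('wrist',f)
print(proj(f,[.592,.052,.085]),proj(f,[.5535,.2024,.11]))
```

```text
4.3833 [ 0.6095 -0.0975  0.1726] [-3.1396 -0.0002  1.51  ] [ 0.0584  0.1185 -1.1999] 0.021072871656150842 39.6345055103302 [-0.1586  0.4754  0.1882  1.2856  0.      1.473 ]
[267.2918 -33.2156] [  91.1377 -596.0595]
```

View pics/w4.png

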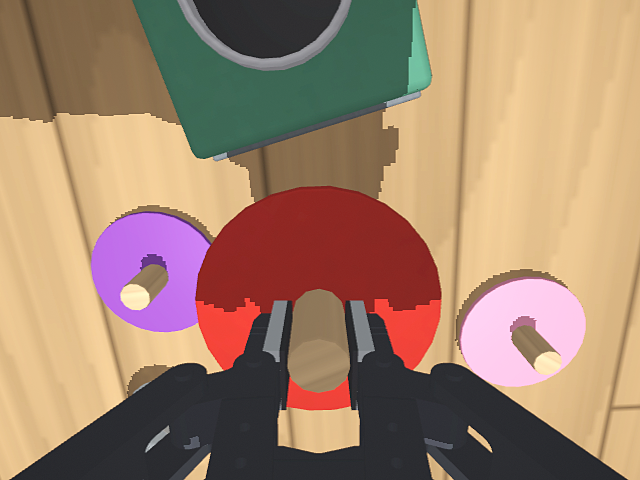

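The wrist view shows the held disc centred near (318,298), and the lower arc of the mouth's rim reaching down to (270,70). I'll fit both as circles.

```bash
cat >> h.py <<'E'
from scipy.optimize import least_squares
def fitc(f,pts,r,z=None,x0=(.59,.05,.085)):
    K,R,t=cam(f); c=-R.T@t
    d=np.array([ray(f,*p)[1] for p in pts])
    def g(q):
        zz=z if z is not None else q[2]
        P=c+d*((zz-c[2])/d[:,2])[:,None]; return np.hypot(P[:,0]-q[0],P[:,1]-q[1])-r
    o=least_squares(g,x0 if z is None else x0[:2],loss='soft_l1',f_scale=.001); return o.x,np.abs(o.fun).mean()
E
python3 - <<'E'
from h import *
np.set_printoptions(precision=4,suppress=True)
f='w4.png';im=cv2.imread('pics/'+f).astype(int);B,G,Rr=im[:,:,0],im[:,:,1],im[:,:,2]
red=(Rr>90)&(G<80)&(B<80)
c=max(cv2.findContours(red.astype(np.uint8),0,1)[0],key=cv2.contourArea)
h=cv2.convexHull(c)[:,0,:].astype(float)
m=h[h[:,1]<290]; print(len(m))
mm=h[(h[:,1]<300)|(h[:,1]>380)]
print('disc z free',fitc(f,mm,.053,None,(.61,-.097,.16)),'z.161',fitc(f,mm,.053,.1615,(.61,-.097)))
green=(G-Rr>25)
out=[];inn=[]
for u in range(200,345,4):
    col=green[:80,u]; v=[v for v in range(79,-1,-1) if not col[v]]
    if v and v[0]<79: out.append((u,v[0]+.5))
    dk=[v for v in range(79,-1,-1) if im[v,u].max()<75]
    if dk: inn.append((u,dk[0]+.5))
print(out[::5],inn[::5])
print('out',fitc(f,out,.047,.085)); print('in',fitc(f,inn,.042,.085))
E
```

```text
31
disc z free (array([ 0.6081, -0.0979,  0.1583]), np.float64(0.0001561077891454344)) z.161 (array([ 0.6082, -0.0977]), np.float64(0.00040256064132497863))
[(200, 37.5), (220, 54.5), (240, 64.5), (260, 69.5), (280, 69.5), (300, 64.5), (320, 52.5), (340, 27.5)] [(200, 15.5), (220, 40.5), (240, 53.5), (260, 57.5), (280, 56.5), (300, 49.5), (320, 33.5), (340, 1.5)]
out (array([0.5907, 0.052 ]), np.float64(0.00023848030618891))
in (array([0.5903, 0.0532]), np.float64(0.00040842407529909026))
```

Request:
apply_moves([
  {"x": -0.01, "y": 0.08, "z": 0, "ax": 0, "ay": 0, "az": 0},
  {"x": -0.02, "y": 0.2, "z": 0, "ax": 0, "ay": 0, "az": 0},
  {"x": -0.03, "y": 0.32, "z": 0, "ax": 0, "ay": 0, "az": 0},
  {"x": -0.05, "y": 0.44, "z": 0, "ax": 0, "ay": 0, "az": 0},
  {"x": -0.06, "y": 0.54, "z": 0, "ax": 0, "ay": 0, "az": 0},
  {"x": -0.07, "y": 0.6, "z": 0, "ax": 0, "ay": 0, "az": 0},
  {"x": -0.07, "y": 0.6, "z": -0.06, "ax": 0, "ay": 0, "az": 0},
  {"x": -0.07, "y": 0.6, "z": -0.12, "ax": 0, "ay": 0, "az": 0},
])

```text
time_s: 5.1
tool_pos: [0.5929, 0.0535, 0.1438]
eef_rot: [3.14, -0.0, 1.511]
wrist_force: [0.1, 0.4, -3.6]
finger_gap: 0.0211
grip_force: 39.8
```

Request:
apply_moves([
  {"x": 0, "y": 0, "z": -0.02, "ax": 0, "ay": 0, "az": 0},
  {"x": 0, "y": 0, "z": -0.04, "ax": 0, "ay": 0, "az": 0},
  {"x": 0, "y": 0, "z": -0.06, "ax": 0, "ay": 0, "az": 0},
  {"x": 0, "y": 0, "z": -0.08, "ax": 0, "ay": 0, "az": 0},
  {"x": 0, "y": 0, "z": -0.09, "ax": 0, "ay": 0, "az": 0},
  {"x": 0, "y": 0, "z": -0.1, "ax": 0, "ay": 0, "az": 0},
  {"x": 0, "y": 0, "z": -0.1, "ax": 0, "ay": 0, "az": 0},
])

```text
time_s: 5.68
tool_pos: [0.5926, 0.0523, 0.1185]
eef_rot: [-3.141, 0.0, 1.513]
wrist_force: [0.2, -0.4, -2.5]
finger_gap: 0.0209
grip_force: 39.7
```

Run:
```python
from h import *
np.set_printoptions(precision=4,suppress=True)
s=robot.get_state();print(s['time_s'],s['tool_pos'],s['eef_rot'],s['wrist_force'],s['finger_gap'],s['grip_force'],s['joint_positions'])
f='w5.png';im=snap('wrist',f).astype(int)
red=(im[:,:,0]>90)&(im[:,:,1]<80)&(im[:,:,2]<80)
c=max(cv2.findContours(red.astype(np.uint8),0,1)[0],key=cv2.contourArea)
h=cv2.convexHull(c)[:,0,:].astype(float); h=h[(h[:,1]<300)|(h[:,1]>380)]
print(fitc(f,h,.053,None,(.59,.052,.1)))
```

```text
5.6833 [0.5926 0.0523 0.1185] [-3.1414  0.      1.5126] [ 0.2063 -0.3598 -2.5106] 0.020863293942333307 39.68613803386688 [0.088  0.4494 0.0094 1.1311 0.     1.717 ]
(array([0.5912, 0.052 , 0.1045]), np.float64(0.00011071573176507708))
```

View pics/w5.png

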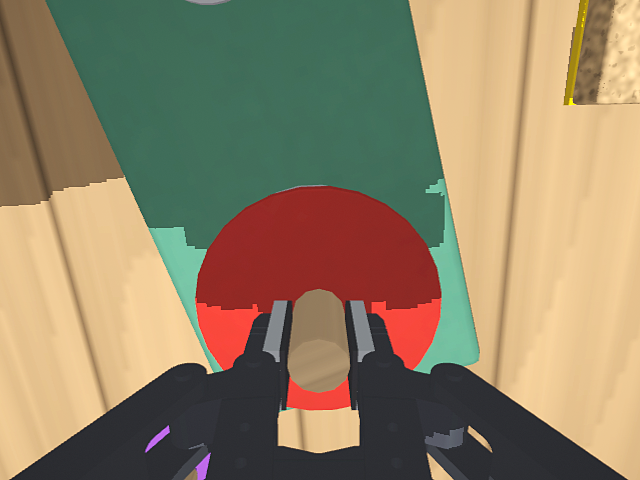

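The disc is centred over the mouth, with a sliver of rim visible at (305,186). I'll ease it down.

Request:
apply_moves([
  {"x": 0, "y": 0, "z": -0.01, "ax": 0, "ay": 0, "az": 0},
  {"x": 0, "y": 0, "z": -0.02, "ax": 0, "ay": 0, "az": 0},
  {"x": 0, "y": 0, "z": -0.03, "ax": 0, "ay": 0, "az": 0},
  {"x": 0, "y": 0, "z": -0.04, "ax": 0, "ay": 0, "az": 0},
  {"x": 0, "y": 0, "z": -0.048, "ax": 0, "ay": 0, "az": 0},
  {"x": 0, "y": 0, "z": -0.056, "ax": 0, "ay": 0, "az": 0},
  {"x": 0, "y": 0, "z": -0.056, "ax": 0, "ay": 0, "az": 0},
])

```text
time_s: 6.32
tool_pos: [0.5924, 0.0524, 0.1043]
eef_rot: [-3.141, 0.0, 1.513]
wrist_force: [-0.4, -0.1, -2.8]
finger_gap: 0.0211
grip_force: 39.7
```

Request:
apply_moves([
  {"x": 0, "y": 0, "z": -0.004, "ax": 0, "ay": 0, "az": 0},
  {"x": 0, "y": 0, "z": -0.008, "ax": 0, "ay": 0, "az": 0},
  {"x": 0, "y": 0, "z": -0.008, "ax": 0, "ay": 0, "az": 0},
])

```text
time_s: 6.57
tool_pos: [0.5926, 0.0524, 0.1027]
eef_rot: [-3.142, -0.0, 1.513]
wrist_force: [-0.2, -0.2, -2.3]
finger_gap: 0.0212
grip_force: 39.7
```

Request:
apply_moves([
  {"x": 0, "y": 0, "z": -0.004, "ax": 0, "ay": 0, "az": 0},
  {"x": 0, "y": 0, "z": -0.004, "ax": 0, "ay": 0, "az": 0},
  {"x": 0, "y": 0, "z": -0.004, "ax": 0, "ay": 0, "az": 0},
])

```text
time_s: 6.82
tool_pos: [0.5927, 0.0524, 0.1021]
eef_rot: [3.141, -0.0, 1.513]
wrist_force: [-3.2, 0.1, 3.7]
finger_gap: 0.0207
grip_force: 40.1
```

Request:
apply_moves([
  {"x": 0, "y": 0, "z": -0.004, "ax": 0, "ay": 0, "az": 0},
  {"x": 0, "y": 0, "z": -0.004, "ax": 0, "ay": 0, "az": 0},
  {"x": 0, "y": 0, "z": -0.004, "ax": 0, "ay": 0, "az": 0},
])

```text
time_s: 7.07
tool_pos: [0.5928, 0.0524, 0.1021]
eef_rot: [3.141, -0.0, 1.513]
wrist_force: [-8.2, -1.7, 16.7]
finger_gap: 0.0206
grip_force: 41.7
```

It made contact at the expected height, so I'll let go.

Request:
apply_moves([
  {"x": 0, "y": 0, "z": 0.003, "ax": 0, "ay": 0, "az": 0},
  {"x": 0, "y": 0, "z": 0.003, "ax": 0, "ay": 0, "az": 0},
  {"x": 0, "y": 0, "z": 0.003, "ax": 0, "ay": 0, "az": 0},
  {"x": 0, "y": 0, "z": 0.003, "ax": 0, "ay": 0, "az": 0},
  {"x": 0, "y": 0, "z": 0.003, "ax": 0, "ay": 0, "az": 0},
  {"x": 0, "y": 0, "z": 0.003, "ax": 0, "ay": 0, "az": 0},
  {"x": 0, "y": 0, "z": 0.003, "ax": 0, "ay": 0, "az": 0},
  {"x": 0, "y": 0, "z": 0.003, "ax": 0, "ay": 0, "az": 0},
], fingers=1)

```text
time_s: 7.73
tool_pos: [0.5926, 0.0524, 0.1015]
eef_rot: [-3.142, 0.0, 1.513]
wrist_force: [0.6, -0.1, -1.0]
finger_gap: 0.0853
grip_force: 0.0
```

Request:
apply_moves([
  {"x": 0, "y": 0, "z": 0.06, "ax": 0, "ay": 0, "az": 0},
  {"x": 0, "y": 0, "z": 0.16, "ax": 0, "ay": 0, "az": 0},
  {"x": 0, "y": 0, "z": 0.28, "ax": 0, "ay": 0, "az": 0},
  {"x": 0, "y": 0, "z": 0.4, "ax": 0, "ay": 0, "az": 0},
  {"x": 0, "y": 0, "z": 0.48, "ax": 0, "ay": 0, "az": 0},
  {"x": 0, "y": 0, "z": 0.48, "ax": 0, "ay": 0, "az": 0},
])

```text
time_s: 8.23
tool_pos: [0.5943, 0.0525, 0.2261]
eef_rot: [3.136, -0.001, 1.513]
wrist_force: [1.7, -0.0, -0.7]
finger_gap: 0.0853
grip_force: 0.0
```

Run:
```python
from h import *
np.set_printoptions(precision=4,suppress=True)
s=robot.get_state();print(s['time_s'],s['tool_pos'],s['eef_rot'],s['finger_gap'],s['joint_positions'])
f='w6.png';im=snap('wrist',f).astype(int)
red=(im[:,:,0]>90)&(im[:,:,1]<80)&(im[:,:,2]<80)
c=max(cv2.findContours(red.astype(np.uint8),0,1)[0],key=cv2.contourArea)
h=cv2.convexHull(c)[:,0,:].astype(float)
print(fitc(f,h,.053,None,(.59,.052,.1)), fitc(f,h,.053,.088,(.59,.052)))
print(proj(f,[.5535,.2024,.12]))
```

```text
8.2333 [0.5943 0.0525 0.2261] [ 3.1355 -0.0009  1.5129] 0.08525452083702999 [ 0.0882  0.4135  0.2284  1.3795 -0.      1.7169]
(array([0.5915, 0.0519, 0.0882]), np.float64(0.00015483460210979395)) (array([0.5915, 0.0519]), np.float64(0.00016011529674633476))
[227.4664 -19.6231]
```

View pics/w6.png

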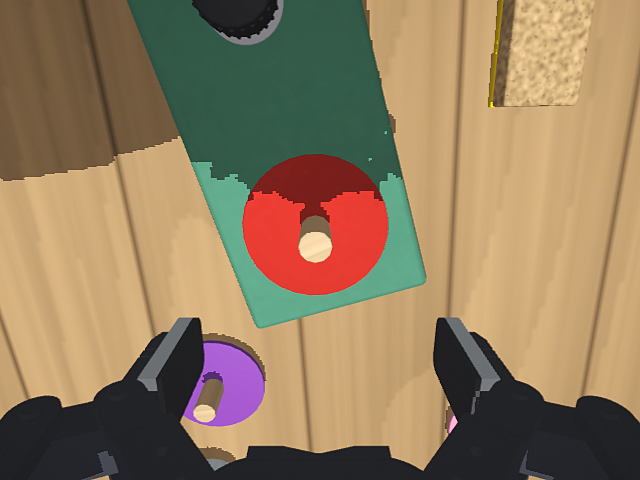

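The cover is seated, with its disc fitted at (0.5915, 0.0519, 0.088), and the cap is in view at (237,10). I'll move towards it for one look.

Request:
apply_moves([
  {"x": -0.03, "y": 0.08, "z": 0, "ax": 0, "ay": 0, "az": 0},
  {"x": -0.06, "y": 0.2, "z": 0, "ax": 0, "ay": 0, "az": 0},
  {"x": -0.1, "y": 0.32, "z": 0, "ax": 0, "ay": 0, "az": 0},
  {"x": -0.13, "y": 0.36, "z": 0, "ax": 0, "ay": 0, "az": 0},
  {"x": -0.13, "y": 0.36, "z": 0, "ax": 0, "ay": 0, "az": 0},
  {"x": -0.13, "y": 0.36, "z": 0, "ax": 0, "ay": 0, "az": 0},
])

```text
time_s: 8.78
tool_pos: [0.5597, 0.1425, 0.2209]
eef_rot: [-3.141, 0.001, 1.514]
wrist_force: [0.0, -0.8, 0.4]
finger_gap: 0.0854
grip_force: 0.0
```

Run:
```python
from h import *
np.set_printoptions(precision=4,suppress=True)
s=robot.get_state();print(s['time_s'],s['tool_pos'],s['eef_rot'],s['joint_positions'])
f='w7.png';im=snap('wrist',f)
print(proj(f,[.5535,.2024,.12]))
```

```text
8.7833 [0.5597 0.1425 0.2209] [-3.1407  0.0006  1.5143] [ 0.2495  0.3791  0.1647  1.3574 -0.0003  1.8768]
[304.3581 147.8354]
```

View pics/w7.png

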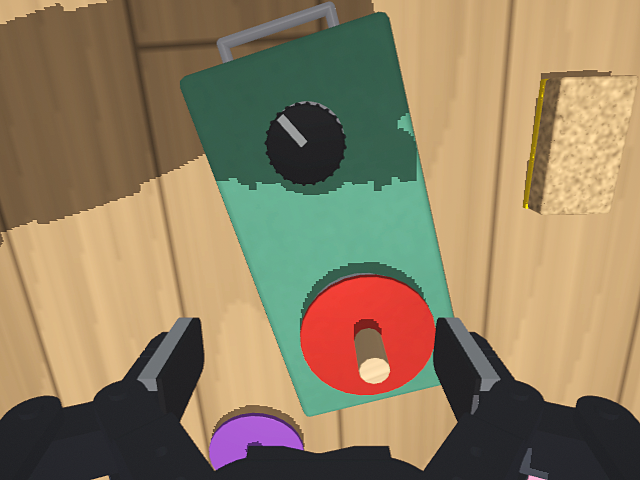

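The cap's top is centred near (305,144), with its stripe running from there to (281,117).

Run:
```python
from h import *
np.set_printoptions(precision=4,suppress=True)
f='w7.png'
im=cv2.imread('pics/'+f).astype(int)
dark=(im.max(2)<60); dark[:, :230]=0; dark[:,380:]=0; dark[:80]=0; dark[200:]=0
c=max(cv2.findContours(dark.astype(np.uint8),0,1)[0],key=cv2.contourArea);h=cv2.convexHull(c)[:,0,:].astype(float)
print('circ',cv2.minEnclosingCircle(c), fitc(f,h,.024,None,(.55,.2,.11)), fitc(f,h,.024,.117,(.55,.2)))
ct=onz(f,304.5,143.5,.117); st=onz(f,280.5,116.5,.117); ins=onz(f,304,146,.117)
yaw=np.arctan2(-(ct-[.5915,.0519,0])[0],(ct-[.5915,.0519,0])[1])
print(ct,st,'yaw',yaw)
for a in(ct,ins):
  w=np.arctan2(*(st-a)[[1,0]]);print('theta',(w-yaw)%(2*np.pi))
print('tri',tri((f,304.5,143.5),('top1.png',253,262)),tri((f,304.5,143.5),('scene1.png',352,177)))
```

```text
circ ((305.0813293457031, 143.4066925048828), 41.645450592041016) (array([0.5541, 0.2043, 0.1211]), np.float64(0.0001001178796346787)) (array([0.5539, 0.204 ]), np.float64(0.00040407307168407834))
[0.5536 0.2047 0.117 ] [0.5406 0.2209 0.117 ] yaw 0.24293813875697368
theta 2.0049863803043277
theta 1.9490409489793339
tri [0.5535 0.2029 0.1001] [0.5542 0.205  0.1152]
```

The stripe gives θ ≈ 2.0 rad, and the cap's centre is about (0.554, 0.204). I'll turn the wrist by +1.5 rad first so one clockwise stroke reaches the bottom, then descend.

Request:
apply_moves([
  {"x": -0.006, "y": 0.06, "z": 0, "ax": 0, "ay": 0, "az": 0.038},
  {"x": -0.012, "y": 0.12, "z": 0, "ax": 0, "ay": 0, "az": 0.076},
  {"x": -0.018, "y": 0.18, "z": 0, "ax": 0, "ay": 0, "az": 0.114},
  {"x": -0.024, "y": 0.247, "z": 0, "ax": 0, "ay": 0, "az": 0.152},
  {"x": -0.024, "y": 0.247, "z": 0, "ax": 0, "ay": 0, "az": 0.19},
  {"x": -0.024, "y": 0.247, "z": 0, "ax": 0, "ay": 0, "az": 0.228},
  {"x": -0.024, "y": 0.247, "z": 0, "ax": 0, "ay": 0, "az": 0.266},
  {"x": -0.024, "y": 0.247, "z": 0, "ax": 0, "ay": 0, "az": 0.3},
])

```text
time_s: 9.5
tool_pos: [0.5546, 0.203, 0.2211]
eef_rot: [-3.141, -0.0, 2.46]
wrist_force: [-0.2, -0.1, 0.6]
finger_gap: 0.0853
grip_force: 0.0
```

Request:
apply_moves([
  {"x": 0, "y": 0, "z": 0, "ax": 0, "ay": 0, "az": 0.038},
  {"x": 0, "y": 0, "z": -0.06, "ax": 0, "ay": 0, "az": 0.076},
  {"x": 0, "y": 0, "z": -0.12, "ax": 0, "ay": 0, "az": 0.114},
  {"x": 0, "y": 0, "z": -0.18, "ax": 0, "ay": 0, "az": 0.152},
  {"x": 0, "y": 0, "z": -0.24, "ax": 0, "ay": 0, "az": 0.18},
  {"x": 0, "y": 0, "z": -0.28, "ax": 0, "ay": 0, "az": 0.18},
  {"x": 0, "y": 0, "z": -0.28, "ax": 0, "ay": 0, "az": 0.18},
  {"x": 0, "y": 0, "z": -0.28, "ax": 0, "ay": 0, "az": 0.18},
])

```text
time_s: 10.17
tool_pos: [0.5542, 0.2035, 0.1514]
eef_rot: [-3.141, -0.001, 3.017]
wrist_force: [-0.7, 0.5, 0.6]
finger_gap: 0.0854
grip_force: 0.0
```

Run:
```python
from h import *
np.set_printoptions(precision=4,suppress=True)
s=robot.get_state();print(s['time_s'],s['tool_pos'],s['eef_rot'],s['joint_positions'])
```

```text
10.1667 [0.5542 0.2035 0.1514] [-3.1411 -0.0007  3.0168] [ 0.3519  0.4246  0.0563  1.2034 -0.0001  0.4767]
```

Now on target, so I'll go down 69 mm to TCP z 0.082 and grip.

Request:
apply_moves([
  {"x": 0, "y": 0.002, "z": -0.06, "ax": 0, "ay": 0, "az": 0},
  {"x": 0, "y": 0.002, "z": -0.12, "ax": 0, "ay": 0, "az": 0},
  {"x": 0, "y": 0.002, "z": -0.18, "ax": 0, "ay": 0, "az": 0},
  {"x": 0, "y": 0.002, "z": -0.23, "ax": 0, "ay": 0, "az": 0},
  {"x": 0, "y": 0.002, "z": -0.26, "ax": 0, "ay": 0, "az": 0},
  {"x": 0, "y": 0.002, "z": -0.276, "ax": 0, "ay": 0, "az": 0},
  {"x": 0, "y": 0.002, "z": -0.276, "ax": 0, "ay": 0, "az": 0},
  {"x": 0, "y": 0.002, "z": -0.276, "ax": 0, "ay": 0, "az": 0},
])

```text
time_s: 10.83
tool_pos: [0.5546, 0.2048, 0.0834]
eef_rot: [3.141, 0.001, 3.02]
wrist_force: [-0.4, -0.1, -0.2]
finger_gap: 0.0854
grip_force: 0.0
```

Request:
apply_moves([
  {"x": 0, "y": 0, "z": 0, "ax": 0, "ay": 0, "az": 0},
  {"x": 0, "y": 0, "z": 0, "ax": 0, "ay": 0, "az": 0},
  {"x": 0, "y": 0, "z": 0, "ax": 0, "ay": 0, "az": 0},
  {"x": 0, "y": 0, "z": 0, "ax": 0, "ay": 0, "az": 0},
  {"x": 0, "y": 0, "z": 0, "ax": 0, "ay": 0, "az": 0},
  {"x": 0, "y": 0, "z": 0, "ax": 0, "ay": 0, "az": 0},
  {"x": 0, "y": 0, "z": 0, "ax": 0, "ay": 0, "az": 0},
  {"x": 0, "y": 0, "z": 0, "ax": 0, "ay": 0, "az": 0},
], fingers=-1, newtons=40)

```text
time_s: 11.5
tool_pos: [0.5543, 0.203, 0.0837]
eef_rot: [-3.139, 0.001, 3.02]
wrist_force: [-6.0, -14.5, 17.1]
finger_gap: 0.0471
grip_force: 38.7
```

Request:
apply_moves([
  {"x": -0.001, "y": -0.003, "z": 0, "ax": 0, "ay": 0, "az": -0.015},
  {"x": -0.002, "y": -0.005, "z": 0, "ax": 0, "ay": 0, "az": -0.045},
  {"x": -0.002, "y": -0.005, "z": 0, "ax": 0, "ay": 0, "az": -0.075},
  {"x": -0.002, "y": -0.005, "z": 0, "ax": 0, "ay": 0, "az": -0.105},
  {"x": -0.002, "y": -0.005, "z": 0, "ax": 0, "ay": 0, "az": -0.135},
  {"x": -0.002, "y": -0.005, "z": 0, "ax": 0, "ay": 0, "az": -0.165},
  {"x": -0.002, "y": -0.005, "z": 0, "ax": 0, "ay": 0, "az": -0.195},
  {"x": -0.002, "y": -0.005, "z": 0, "ax": 0, "ay": 0, "az": -0.22},
])

```text
time_s: 12.17
tool_pos: [0.5544, 0.2032, 0.0833]
eef_rot: [3.141, 0.001, 2.324]
wrist_force: [2.8, -2.3, 2.4]
finger_gap: 0.0469
grip_force: 40.5
```

Run:
```python
from h import *
np.set_printoptions(precision=4,suppress=True)
s=robot.get_state();print(s['time_s'],s['tool_pos'],s['eef_rot'],s['joint_positions'],s['wrist_force'],s['ft_torque'],s['tau'])
f='w8.png';im=snap('wrist',f)
```

```text
12.1667 [0.5544 0.2032 0.0833] [3.1405 0.0014 2.3245] [ 0.3518  0.4618 -0.0642  1.0432 -0.0008  1.1689] [ 2.8261 -2.2822  2.3933] [-0.5496 -0.4845  0.0581] [  1.7614 -85.9344  43.884    0.6316   1.0073  -1.9609]
```

View pics/w8.png

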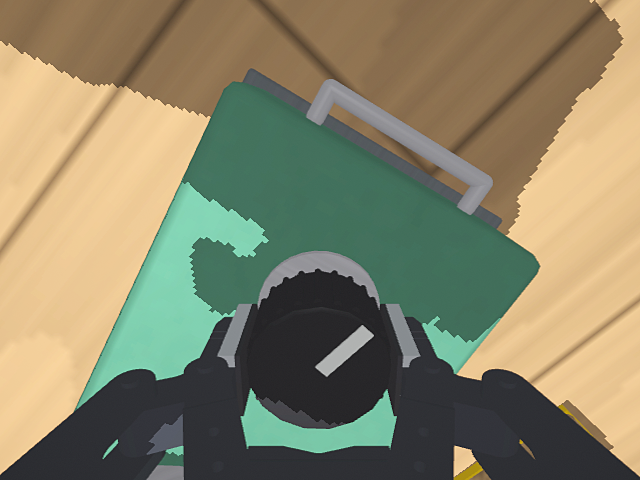

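The cap is turning with the grip. Its stripe runs from (321,371) to (369,331). From here I'll track the stripe by code.

```bash
cat >> h.py <<'E'
def theta(f,z=.115,yaw=.245):
    im=cv2.imread('pics/'+f).astype(int); m=((im.min(2)>120)&(im.max(2)-im.min(2)<30)).astype(np.uint8)
    c0=proj(f,[.554,.204,z]); r=np.hypot(*(np.indices(m.shape)[::-1]-c0[:,None,None])); m[r>66]=0
    n,l,st,ce=cv2.connectedComponentsWithStats(m); k=1+np.argmax(st[1:,4]); v,u=np.where(l==k)
    P=np.array([onz(f,a,b,z)[:2] for a,b in zip(u,v)]); q=P.mean(0); ax=np.linalg.svd(P-q)[2][0]
    if ax@(q-[.554,.204])<0: ax=-ax
    return np.arctan2(ax[1],ax[0])-yaw, st[k,4], (u.mean(),v.mean())
E
python3 - <<'E'
from h import *
print(theta('w7.png'),theta('w8.png'))
a=onz('w8.png',321,371,.115);b=onz('w8.png',369,331,.115);print(np.arctan2(*(b-a)[[1,0]])-.245)
E
```

```text
(np.float64(1.9992438618489432), np.int32(306), (np.float64(291.6045751633987), np.float64(130.24183006535947))) (np.float64(1.3087584672497492), np.int32(991), (np.float64(344.18264379414734), np.float64(350.4026236125126)))
1.285448001587345
```

Request:
apply_moves([
  {"x": 0, "y": 0, "z": 0, "ax": 0, "ay": 0, "az": -0.03},
  {"x": 0, "y": 0, "z": 0, "ax": 0, "ay": 0, "az": -0.06},
  {"x": 0, "y": 0, "z": -0.002, "ax": 0, "ay": 0, "az": -0.09},
  {"x": 0, "y": 0, "z": -0.002, "ax": 0, "ay": 0, "az": -0.12},
  {"x": 0, "y": 0, "z": -0.003, "ax": 0, "ay": 0, "az": -0.15},
  {"x": 0, "y": 0, "z": -0.003, "ax": 0, "ay": 0, "az": -0.18},
  {"x": 0, "y": 0, "z": -0.004, "ax": 0, "ay": 0, "az": -0.21},
  {"x": 0, "y": 0, "z": -0.004, "ax": 0, "ay": 0, "az": -0.24},
])

```text
time_s: 12.88
tool_pos: [0.5548, 0.2035, 0.0825]
eef_rot: [3.139, -0.0, 1.573]
wrist_force: [4.9, -2.3, 3.9]
finger_gap: 0.047
grip_force: 41.1
```

Request:
apply_moves([
  {"x": 0, "y": 0, "z": 0, "ax": 0, "ay": 0, "az": -0.03},
  {"x": 0, "y": 0, "z": 0, "ax": 0, "ay": 0, "az": -0.06},
  {"x": 0, "y": 0, "z": 0, "ax": 0, "ay": 0, "az": -0.09},
  {"x": 0, "y": 0, "z": 0, "ax": 0, "ay": 0, "az": -0.12},
  {"x": 0, "y": 0, "z": 0, "ax": 0, "ay": 0, "az": -0.15},
  {"x": 0, "y": 0, "z": 0, "ax": 0, "ay": 0, "az": -0.15},
])

```text
time_s: 13.38
tool_pos: [0.5551, 0.2034, 0.0822]
eef_rot: [3.139, -0.001, 1.1]
wrist_force: [8.3, -2.4, -0.5]
finger_gap: 0.047
grip_force: 41.2
```

Run:
```python
from h import *
np.set_printoptions(precision=4,suppress=True)
s=robot.get_state();print(s['time_s'],s['tool_pos'],s['eef_rot'],s['joint_positions'],s['wrist_force'],s['ft_torque'],s['tau'][5])
snap('wrist','w9.png');print(theta('w9.png',.114))
```

```text
13.3833 [0.5551 0.2034 0.0822] [ 3.1391 -0.0013  1.1   ] [ 0.3518  0.463  -0.0653  1.0398 -0.0009  2.3934] [ 8.2739 -2.3741 -0.5427] [-0.3567 -1.5814 -0.0985] 2.5922633707523346
(np.float64(0.08098946405253699), np.int32(991), (np.float64(344.8496468213925), np.float64(349.92734611503533)))
```

The stripe reads θ ≈ 0.08 and the stop isn't felt yet, so I'll keep turning.

Request:
apply_moves([
  {"x": -0.002, "y": 0, "z": 0, "ax": 0, "ay": 0, "az": -0.015},
  {"x": -0.004, "y": 0, "z": 0, "ax": 0, "ay": 0, "az": -0.03},
  {"x": -0.004, "y": 0, "z": 0, "ax": 0, "ay": 0, "az": -0.045},
  {"x": -0.004, "y": 0, "z": 0, "ax": 0, "ay": 0, "az": -0.06},
  {"x": -0.004, "y": 0, "z": 0, "ax": 0, "ay": 0, "az": -0.07},
  {"x": -0.004, "y": 0, "z": 0, "ax": 0, "ay": 0, "az": -0.07},
  {"x": -0.004, "y": 0, "z": 0, "ax": 0, "ay": 0, "az": -0.07},
])

```text
time_s: 14.02
tool_pos: [0.5553, 0.2036, 0.0823]
eef_rot: [3.138, -0.003, 0.887]
wrist_force: [17.4, -2.2, -6.3]
finger_gap: 0.047
grip_force: 43.0
```

Run:
```python
from h import *
np.set_printoptions(precision=4,suppress=True)
s=robot.get_state();print(s['time_s'],s['tool_pos'],s['eef_rot'],s['joint_positions'],s['wrist_force'],s['ft_torque'],s['tau'][5])
snap('wrist','w10.png');print(theta('w10.png',.114))
```

```text
14.0167 [0.5553 0.2036 0.0823] [ 3.1377 -0.0033  0.887 ] [ 0.3522  0.4615 -0.0672  1.0373 -0.0017  2.6068] [17.3645 -2.1983 -6.2613] [-0.3065 -3.3732  1.1122] 1.3223107159137726
(np.float64(-0.012787328246852303), np.int32(984), (np.float64(342.0213414634146), np.float64(347.4197154471545)))
```

The wrist turned 0.21 rad but the stripe only 0.09, with torque at 1.1 N·m, so the cap has bottomed out at θ ≈ 0. Now I'll back it off a quarter turn.

Request:
apply_moves([
  {"x": 0.003, "y": 0, "z": 0, "ax": 0, "ay": 0, "az": 0.015},
  {"x": 0.006, "y": 0, "z": 0, "ax": 0, "ay": 0, "az": 0.045},
  {"x": 0.006, "y": 0, "z": 0, "ax": 0, "ay": 0, "az": 0.075},
  {"x": 0.006, "y": 0, "z": 0, "ax": 0, "ay": 0, "az": 0.105},
  {"x": 0.006, "y": 0, "z": 0.001, "ax": 0, "ay": 0, "az": 0.135},
  {"x": 0.006, "y": 0, "z": 0.001, "ax": 0, "ay": 0, "az": 0.165},
  {"x": 0.006, "y": 0, "z": 0.002, "ax": 0, "ay": 0, "az": 0.195},
  {"x": 0.006, "y": 0, "z": 0.002, "ax": 0, "ay": 0, "az": 0.225},
])

```text
time_s: 14.73
tool_pos: [0.5548, 0.2038, 0.0828]
eef_rot: [3.14, -0.001, 1.598]
wrist_force: [0.6, -0.2, 6.3]
finger_gap: 0.0469
grip_force: 43.9
```

Request:
apply_moves([
  {"x": 0, "y": 0, "z": 0, "ax": 0, "ay": 0, "az": 0.03},
  {"x": 0, "y": 0, "z": 0.001, "ax": 0, "ay": 0, "az": 0.06},
  {"x": 0, "y": 0, "z": 0.001, "ax": 0, "ay": 0, "az": 0.09},
  {"x": 0, "y": 0, "z": 0.002, "ax": 0, "ay": 0, "az": 0.12},
  {"x": 0, "y": 0, "z": 0.002, "ax": 0, "ay": 0, "az": 0.15},
  {"x": 0, "y": 0, "z": 0.002, "ax": 0, "ay": 0, "az": 0.18},
  {"x": 0, "y": 0, "z": 0.002, "ax": 0, "ay": 0, "az": 0.21},
  {"x": 0, "y": 0, "z": 0.002, "ax": 0, "ay": 0, "az": 0.24},
])

```text
time_s: 15.4
tool_pos: [0.5542, 0.2035, 0.0834]
eef_rot: [3.141, 0.0, 2.352]
wrist_force: [-4.0, -2.4, 12.1]
finger_gap: 0.0466
grip_force: 44.6
```

Run:
```python
from h import *
np.set_printoptions(precision=4,suppress=True)
s=robot.get_state();print(s['time_s'],s['tool_pos'],s['eef_rot'],s['wrist_force'],s['ft_torque'],s['grip_force'])
snap('wrist','w11.png');print(theta('w11.png',.1155))
```

```text
15.4 [0.5542 0.2035 0.0834] [3.1409 0.0003 2.3522] [-4.042  -2.3979 12.1006] [-0.5956  0.875  -0.1131] 44.588536620140076
(np.float64(1.4283255756915123), np.int32(984), (np.float64(341.4654471544715), np.float64(348.8963414634146)))
```

Request:
apply_moves([
  {"x": 0, "y": 0, "z": 0.002, "ax": 0, "ay": 0, "az": 0.02},
  {"x": 0, "y": 0, "z": 0.003, "ax": 0, "ay": 0, "az": 0.04},
  {"x": 0, "y": 0, "z": 0.003, "ax": 0, "ay": 0, "az": 0.04},
  {"x": 0, "y": 0, "z": 0.003, "ax": 0, "ay": 0, "az": 0.04},
  {"x": 0, "y": 0, "z": 0.003, "ax": 0, "ay": 0, "az": 0.04},
  {"x": 0, "y": 0, "z": 0.003, "ax": 0, "ay": 0, "az": 0.04},
])

```text
time_s: 15.95
tool_pos: [0.5541, 0.2034, 0.0836]
eef_rot: [3.142, 0.0, 2.47]
wrist_force: [-1.8, -1.6, 6.3]
finger_gap: 0.0469
grip_force: 44.0
```

Run:
```python
from h import *
np.set_printoptions(precision=4,suppress=True)
s=robot.get_state();print(s['time_s'],s['tool_pos'],s['eef_rot'],s['joint_velocities'],s['wrist_force'],s['grip_force'])
snap('wrist','w12.png');print(theta('w12.png',.1155))
f='s12.png';im=snap('scene',f).astype(int)
red=(im[:,:,0]>110)&(im[:,:,1]<50)&(im[:,:,2]<50)
c=max(cv2.findContours(red.astype(np.uint8),0,1)[0],key=cv2.contourArea)
h=cv2.convexHull(c)[:,0,:].astype(float);print(len(c),cv2.boundingRect(c),fitc(f,h,.053,.088,(.59,.052)))
```

```text
15.95 [0.5541 0.2034 0.0836] [3.1416 0.0002 2.4699] [-0.0003  0.0001  0.0009 -0.0005 -0.     -0.0001] [-1.8219 -1.6006  6.3263] 43.97406756877899
(np.float64(1.5497178207306335), np.int32(983), (np.float64(341.42828077314346), np.float64(348.70701932858594)))
151 (292, 211, 49, 35) (array([0.5916, 0.0536]), np.float64(0.0009041284433480687))
```

The cap reads θ ≈ 1.55, still and held with 44 N. The cover is still in place, so I'm handing in.

```bash
python3 -c "
from cell import robot
print(robot.hand_in())"
```

```text
the job is handed in; nothing more can be done
None
```

The job is handed in, with no verdict returned: the cover is seated on the mouth and let go, and the vent cap was bottomed out, then backed off to about 1.55 rad and is still held at about 44 N.

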